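# Unlock the spice shop's cash box and hold the key turned

### The arm

A 6-joint arm with a two-finger parallel gripper is mounted at the origin on the work surface. World frame = base frame: x ahead of the robot, y to its left, z up, the work surface at z = 0. Lengths are in m, angles in rad, forces in N, time in s.
With the tool pointing down it reaches from about 0.35 to 0.975 m from the base axis. Payload 7.1 kg.
Tool frame: the origin (TCP) lies at the very end of the fingers, on their centre line; the grasp point (between the pads) lies 19 mm behind it; z points along the fingers, y is the direction in which the jaws open and shut (so a half turn about z gives the same grasp; the last joint's range is limited). The gripper opens to 88 mm and grips with 3 to 60 N. Pads are 20 mm wide; open, the fingers measure 115 mm over their backs; the gripper's body (75 mm by 178 mm) begins 61 mm behind the grasp point.
Start: joints at [-1.29, 0.423, 1.63, -0, 1.089, -0.019], TCP at [0.185, -0.597, 0.223] pointing down, gripper open.
Joint ranges: [-3, 3], [-0.9, 2.11], [0.09, 2.58], [-1.31, 4.45], [0.11, 2.69], [-2.54, 2.54]. Speed limits (rad/s): [2.39, 2.39, 3.01, 3.14, 3.14, 3.14].

### API

Orientations are given as a unit quaternion [w, x, y, z].
In Python, from bench import ctrl gives the robot as it stands.
- The arm moves only by the tool play_rows, never from a script. Its arguments are lists of equal length, an entry for each row: "hand": the closure, from -1 (fully open) to 1 (shut); "xyz": the shift along the world's x, y, z in m, a list of three; "twist": the turn, a rotation vector about the world's x, y, z in degrees, a list of three. In form: {"hand": [hand, ...], "xyz": [[x, y, z], ...], "twist": [[wx, wy, wz], ...]}. A call has 1 to 5 rows; each row is the pose to reach, as a shift and turn from the pose measured when the call began; what a row does not reach only later rows make up. A row lasts 1/12 s, in which the tool goes at most 41.7 mm and 7.16 degrees, less where a joint would pass 70% of its speed; a pose out of reach is approached as far as the arm can. A call with a gripper value outside its range is refused whole. The fingers move at their own pace and stop on an object; "squeeze" is the grip in N (left out, the last holds). Time passes only in rows, so rows that repeat a pose let the fingers close. It gives the time, the measured TCP pose, the force and the opening at its end, in the units of the state.
- ctrl.get_state(): the state, without advancing time (a new reading comes with each control period).
- ctrl.read_camera(name): name is "scene" or "top" or "wrist"; returns a dict with "img" (384x512x3 uint8, red, green, blue), "fx", "fy", "cx", "cy" (pixels), "distortion" ([k1, k2, p1, p2, k3] as OpenCV has them; the pictures are not rectified), "world_to_cam" (4x4, takes a point from world to camera coordinates). Camera axes: x right, y down, z forward; pixel columns grow to the right and rows downward; lengths in m; the calibration is good to about 2 mm. A picture is of the moment at which its call begins. There is no depth.
- ctrl.finish_job(): hands the job in, once; it reports no verdict.
The state is a dict: "time": time; "qpos": joint angles; "joint_velocities": joint speeds; "tau": joint torques, N m; "ee_pos": TCP position; "tool_rot": TCP orientation; "wrist_force": force on the tool from outside, world axes, zero at the start; "wrist_torque": the same for the moment, N m; "grip_width": finger opening in m.
Only numpy, scipy, OpenCV 4.12 (cv2) and the standard library are available. Lean on these libraries where they do the work, as an engineer would, in place of code of your own. Each camera call takes 0.05 s, during which the arm holds its last target. There are 200 camera calls.

### The job

Unlock the cash box on the spice counter: lift the key with the round bow out of the wooden key block, put it into the keyway on top of the box, wiggling it past the sticky pins until it is fully home, then turn it a quarter turn clockwise (seen from above). The lock springs back, so finish while still gripping the key, upright and held turned; leave the other key, the jar, the mug and the mortar where they are.

Things in the scene. Friction and masses are not known exactly. Their poses are not given: they have to be found in the camera images.
- key: The key to use: steel, round black bow, 83 mm long, 50 g. Origin under the tip; z up the stem, x along its broad side. From the tip: bit 14 (x) by 5 (y) by 14 mm high, its tip narrowed to 6.4 mm by bevels 2.2 mm high; stem 6 mm thick to 31 mm; round shoulder 16 mm wide, 31 to 35 mm; neck 8 mm; bow. Same after a half turn about z. Starts upright in either slot of the block, shoulder on its top
- key_bow (a point): Centre of that key's round bow, 65 mm above its tip; axes as the key. The bow is a disc of 36 mm diameter, 10 mm thick along y: grip its two flat faces from above (flat for at least 26 mm in width and height)
- other_key: Bystander: a key for something else, like the first but with a square black bow (26 by 26 mm, 10 mm thick). Stands in the other slot of the key block, 70 mm from the first key; leave it there
- key_block: Wooden block fixed to the counter, 130 mm (its x) by 55 mm (its y), 40 mm high, origin at the centre of its underside. Two slots in its top, 35 mm either way from the centre along x, each 17 mm (x) by 7 mm (y) and 34 mm deep; the keys stand in them with their x along the block's x
- cash_box: Grey steel cash box bolted to the counter, 240 mm (its x) by 170 mm (its y), 90 mm high, origin at the centre of its underside, flat shut lid with a thin steel ring of 40 mm diameter (1 mm thick) round the keyway
- keyway (a point): Centre of the keyway's mouth, flush with the lid's top, mid-lid; axes as the box. A slot 17 mm along x, 7 mm along y, with a 2.5 mm bevelled edge, 14 mm down through the lid into the plug, whose like slot ends 33 mm below the mouth. The key is home when its shoulder meets the lid, tip 31 mm below the mouth; it cannot turn before the tip is about 28 mm down
- pins (a point): Mid-slot, 8 mm down. Two hidden sticky pins stick out 3.5 to 4 mm from the slot's ends (+x end 6.5 mm, -x end 9.5 mm below the mouth) and stay where pushed; 2.5 N along x moves each. A straight 20 N press mostly jams; moving its tip 1 to 2 mm to and fro along x between light pushes of some 7 N works them aside bit by bit (the key swings in the grip: grip hard, move 3 to 7 mm)
- lock_plug (a joint): Turn of the lock's plug about the vertical through the keyway, in rad: 0 at rest (slot in line with the keyway), growing clockwise seen from above to a stop at 1.57. A spring (0.06 N m per rad, about 0.12 N m at a quarter turn) turns it back when let go. The key has about 0.15 to 0.25 rad of play in it, so the key must turn a little further than the plug
- spice_jar: Bystander: closed jar, 80 mm diameter, 130 mm high, yellow lid, origin at the centre of its underside
- tin_mug: Bystander: steel mug, 74 mm diameter, 80 mm high, with a handle, origin at the centre of its underside
- mortar: Bystander: brass mortar, 84 mm diameter, 70 mm high, origin at the centre of its underside

How it is judged:
On the way, in this order (a step that is already met when the one before it is completed fails the run):
1. the key is lifted clear of the key block, gripped, tip more than 45 mm above the counter (height (world z) of key above 0.045 m and contact force between the fingers and key above 1 N), for 0.2 s.
2. the key is fully home in the keyway (tip at least 28.5 mm below the mouth), not turned yet (z of key in the frame of keyway below -0.0285 m and horizontal distance between key and keyway below 0.005 m and value of joint lock_plug below 0.5 rad), for 0.1 s.
At the end, for the whole second after the job is handed in: Robot still grips the key (over 1 N) through the last second, plug turned at least 1.3 rad, tip at least 27 mm down and within 5 mm of the centre line, key within 0.15 rad of upright; other key within 12 mm, jar, mug and mortar within 20 mm of their starts (value of joint lock_plug above 1.3 rad and z of key in the frame of keyway below -0.027 m and horizontal distance between key and keyway below 0.005 m and angle between key's own z axis and vertical below 0.15 rad and contact force between the fingers and key above 1 N and distance of other_key from where it was at the start of the episode below 0.012 m and distance of each of spice_jar, tin_mug, mortar from where it was at the start of the episode below 0.02 m); the arm keeps its last pose, push and grip.
It fails at once if the other key is pulled out or shoved (12 mm), or the jar, mug or mortar is pushed more than 20 mm (distance of other_key from where it was at the start of the episode above 0.012 m or distance of any of spice_jar, tin_mug, mortar from where it was at the start of the episode above 0.02 m).
It also fails if it takes over 64 s, if anything falls off the work surface, if the arm or the gripper's body presses on something with over 40 N, if the wrist force passes 120 N, or if a joint passes its speed limit or range.

## Working session

There is one attempt and no reset: what is moved stays moved. The work goes in short steps, Python scripts to look and compute and a tool call to move; the robot and the scene stay as the last step left them, time stands still between calls to the robot, and variables do not carry over. Pictures are saved under pics/ and viewed, about 8 in all and at most 12, crops included, and the job is handed in when it is done.

Besides the shell and the picture viewer there is one more tool, called after "Emit:" as name(argument=value, ...) on one line, values as JSON. play_rows: Moves the arm, as the interface text tells. Its arguments: {"type":"object","properties":{"hand":{"type":"array"},"xyz":{"type":"array"},"twist":{"type":"array"},"squeeze":{"type":"number"}},"required":["hand","xyz","twist"]}

```bash
mkdir -p pics; ls
python3 - <<'E'
from bench import ctrl
import cv2,numpy as np
s=ctrl.get_state();print({k:np.round(v,3).tolist() for k,v in s.items()})
for n in ("scene","top"):
    c=ctrl.read_camera(n);cv2.imwrite(f"pics/{n}0.png",c["img"][:,:,::-1])
    print(n,c["fx"],c["fy"],c["cx"],c["cy"],c["distortion"],np.round(c["world_to_cam"],3).tolist())
a=cv2.imread("pics/scene0.png");b=cv2.imread("pics/top0.png")
E
```

```text
pics
{'time': 0.0, 'qpos': [-1.29, 0.424, 1.631, -0.0, 1.089, -0.019], 'joint_velocities': [0.001, 0.0, -0.0, 0.001, 0.001, -0.001], 'tau': [-0.002, -54.463, -27.367, 0.064, 0.023, -0.0], 'ee_pos': [0.184, -0.597, 0.222], 'tool_rot': [-0.001, 0.989, 0.149, -0.0], 'wrist_force': [0.951, -0.094, 0.644], 'wrist_torque': [-0.0, -0.017, 0.029], 'grip_width': 0.088}
scene 351.8318220135208 351.8318220135208 259.3507334085988 196.63519578174868 [-0.03715939  0.          0.          0.          0.        ] [[-0.632, 0.775, 0.015, 0.401], [0.408, 0.349, -0.844, -0.189], [-0.659, -0.527, -0.537, 1.456], [0.0, 0.0, 0.0, 1.0]]
top 449.52340299347884 449.52340299347884 253.15453849179713 203.7679629971233 [-0.10499209  0.          0.          0.          0.        ] [[-0.026, -1.0, -0.004, 0.026], [-0.996, 0.026, -0.083, 0.621], [0.083, 0.001, -0.997, 1.303], [0.0, 0.0, 0.0, 1.0]]
```

View pics/top0.png

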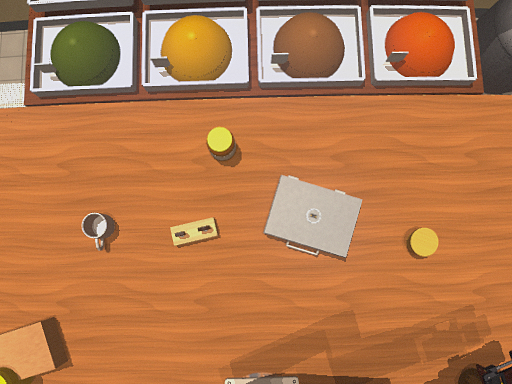

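View pics/scene0.png

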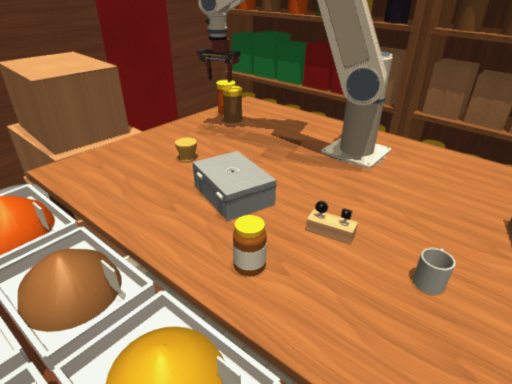

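The top view shows the box with its keyway ring at about (314,216) and the key block with bows at (205,229) and (181,235). In the scene view the round bow (321,207) is on the box side, so it is the one at (205,229) in the top view.

```bash
cat > h.py <<'E'
from bench import ctrl
import cv2,numpy as np
from scipy.spatial.transform import Rotation as R
def ray(c,px):
    K=np.array([[c["fx"],0,c["cx"]],[0,c["fy"],c["cy"]],[0,0,1]])
    p=cv2.undistortPoints(np.array(px,float).reshape(-1,1,2),K,np.array(c["distortion"])).reshape(-1,2)
    T=np.array(c["world_to_cam"]);Rm=T[:3,:3]
    return -Rm.T@T[:3,3], np.c_[p,np.ones(len(p))]@Rm
def onz(c,px,z):
    o,d=ray(c,px); return o+d*((z-o[2])/d[:,2])[:,None]
def proj(c,P):
    K=np.array([[c["fx"],0,c["cx"]],[0,c["fy"],c["cy"]],[0,0,1]]);T=np.array(c["world_to_cam"])
    return cv2.projectPoints(np.array(P,float).reshape(-1,1,3),cv2.Rodrigues(T[:3,:3])[0],T[:3,3],K,np.array(c["distortion"]))[0].reshape(-1,2)
def st():
    s=ctrl.get_state();r=R.from_quat(s["tool_rot"],scalar_first=True).as_matrix()
    print("t",round(s["time"],2),"p",np.round(s["ee_pos"],4),"yaw_y",round(np.degrees(np.arctan2(r[1,1],r[0,1])),2),"z",np.round(r[:,2],4),"F",np.round(s["wrist_force"],1),"M",np.round(s["wrist_torque"],2),"w",round(s["grip_width"],4),"q",np.round(s["qpos"],2)); return s,r
E
python3 - <<'E'
from h import *
c=ctrl.read_camera("top");im=c["img"]
hsv=cv2.cvtColor(im,cv2.COLOR_RGB2HSV)
m=((hsv[:,:,1]<40)&(hsv[:,:,2]>90)).astype(np.uint8);m[:150]=0;m[280:]=0;m[:,:250]=0;m[:,380:]=0
m=cv2.morphologyEx(m,cv2.MORPH_OPEN,np.ones((7,7)))
n,l,s,ce=cv2.connectedComponentsWithStats(m);i=1+s[1:,4].argmax()
pts=np.argwhere(l==i)[:,::-1]
W=onz(c,pts,.09)[:,:2]
print("lid",cv2.minAreaRect(W.astype(np.float32)*1000))
print("keyway",onz(c,[[314,216]],.09)); 
print("bows",onz(c,[[205,229],[181,235]],.08+.009))
# block top: bright tan
m=((hsv[:,:,0]>17)&(hsv[:,:,0]<30)&(hsv[:,:,2]>180)&(hsv[:,:,1]<170)).astype(np.uint8);m[:210]=0;m[255:]=0;m[:,:160]=0;m[:,230:]=0
W=onz(c,np.argwhere(m)[:,::-1],.04)[:,:2]
print("block",m.sum(),cv2.minAreaRect(W.astype(np.float32)*1000))
print("jar,mug",onz(c,[[220,136]],.13),onz(c,[[94,225]],.08),onz(c,[[424,242]],.07))
cv2.imwrite("pics/crop.png",cv2.resize(im[165:275,160:370][:,:,::-1],None,fx=3.8,fy=3.8,interpolation=cv2.INTER_CUBIC))
w=ctrl.read_camera("wrist");T=np.array(w["world_to_cam"]);s,r=st()
print("cam in tool",r.T@(-T[:3,:3].T@T[:3,3]-s["ee_pos"]),(T[:3,:3]@r).round(3).tolist(),w["fx"])
E
```

```text
lid ((579.322998046875, -158.16574096679688), (240.32786560058594, 174.50328063964844), 71.48682403564453)
keyway [[ 0.5769882  -0.16067989  0.09      ]]
bows [[0.5486301  0.14649273 0.089     ]
 [0.53345497 0.21447019 0.089     ]]
block 629 ((544.6603393554688, 186.68312072753906), (55.07402801513672, 130.35195922851562), 11.77173900604248)
jar,mug [[0.8033226  0.09618705 0.13      ]] [[0.56791307 0.46734358 0.08      ]] [[ 0.49410865 -0.47977419  0.07      ]]
t 0.2 p [ 0.1845 -0.5968  0.2222] yaw_y -72.82 z [-3.e-04  9.e-04 -1.e+00] F [ 0.4 -0.5 -0.5] M [0.02 0.03 0.06] w 0.0882 q [-1.29  0.42  1.63  0.    1.09 -0.02]
cam in tool [ 7.21135967e-02 -5.78156332e-05 -1.62865161e-01] [[0.0, 1.0, -0.001], [-0.965, 0.0, -0.263], [-0.263, 0.001, 0.965]] 320.35563514080604
```

View pics/crop.png

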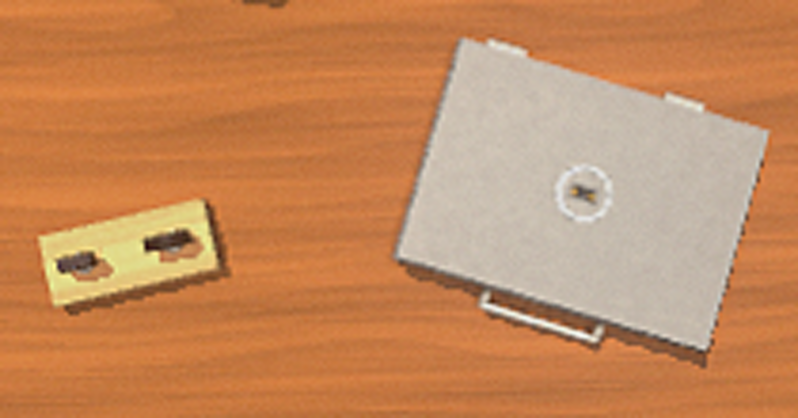

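The crop shows the keyway slot at about (583,192) inside its ring, and the round key's bow at (168,242). Next I move above the round key and turn the jaws to about 12°.

Emit:
play_rows(hand=[-1,-1,-1,-1,-1], xyz=[[0.018,0.037,0],[0.036,0.074,0],[0.054,0.111,0],[0.072,0.148,0],[0.09,0.186,0]], twist=[[0,0,4],[0,0,8],[0,0,12],[0,0,16],[0,0,21]])

```text
time: 0.62
ee_pos: [0.2746, -0.4094, 0.222]
tool_rot: [-0.0, 0.945, 0.328, -0.0]
wrist_force: [0.7, -0.3, -0.0]
grip_width: 0.088
```

Emit:
play_rows(hand=[-1,-1,-1,-1,-1], xyz=[[0.018,0.037,0],[0.036,0.074,0],[0.054,0.111,0],[0.072,0.148,0],[0.09,0.186,0]], twist=[[0,0,4],[0,0,8],[0,0,12],[0,0,16],[0,0,21]])

```text
time: 1.03
ee_pos: [0.3649, -0.222, 0.2222]
tool_rot: [-0.0, 0.868, 0.496, -0.0]
wrist_force: [0.8, -0.3, -0.7]
grip_width: 0.0877
```

Emit:
play_rows(hand=[-1,-1,-1,-1,-1], xyz=[[0.018,0.037,0],[0.036,0.074,0],[0.054,0.111,0],[0.072,0.148,0],[0.09,0.186,0]], twist=[[0,0,4],[0,0,8],[0,0,12],[0,0,16],[0,0,21]])

```text
time: 1.45
ee_pos: [0.4552, -0.0342, 0.2224]
tool_rot: [0.0, 0.762, 0.647, 0.0]
wrist_force: [0.5, -1.2, 0.1]
grip_width: 0.0878
```

Emit:
play_rows(hand=[-1,-1,-1,-1,-1], xyz=[[0.018,0.037,0],[0.036,0.074,0],[0.054,0.111,0],[0.072,0.148,0],[0.09,0.186,0]], twist=[[0,0,4],[0,0,8],[0,0,12],[0,0,16],[0,0,21]])

```text
time: 1.87
ee_pos: [0.5455, 0.1536, 0.2224]
tool_rot: [0.0, 0.63, 0.777, 0.0]
wrist_force: [0.1, -0.7, -0.6]
grip_width: 0.0879
```

Emit:
play_rows(hand=[-1,-1,-1,-1], xyz=[[0.001,0,-0.035],[0.003,0,-0.07],[0.005,-0.001,-0.09],[0.005,-0.001,-0.09]], twist=[[0,0,0],[0,0,0],[0,0,0],[0,0,0]])

```text
time: 2.2
ee_pos: [0.5475, 0.1522, 0.1279]
tool_rot: [-0.002, 0.63, 0.777, -0.003]
wrist_force: [-0.8, -0.8, 0.7]
grip_width: 0.0879
```

Run:
```python
from h import *
s,r=st();c=ctrl.read_camera("wrist");np.savez("w1.npz",**{k:np.array(v) for k,v in c.items()})
cv2.imwrite("pics/w1.png",cv2.resize(c["img"][:,:,::-1],None,fx=1.5,fy=1.5,interpolation=cv2.INTER_CUBIC))
```

```text
t 2.2 p [0.5475 0.1522 0.1279] yaw_y 11.96 z [-0.0077 -0.0021 -1.    ] F [-0.8 -0.8  0.7] M [-0.03 -0.04  0.06] w 0.0879 q [ 0.25  0.47  1.82 -0.    0.86  0.04]
```

View pics/w1.png

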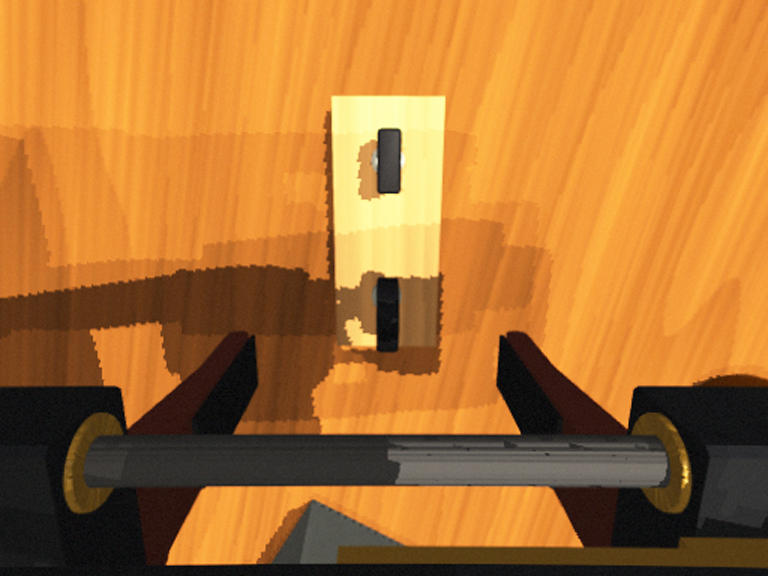

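The wrist view shows the round bow at (388,315) and the square bow at (389,160). The block spans columns 332–445, with its near edge at row 347.

Run:
```python
from h import *
c=dict(np.load("w1.npz"));s,r=st()
b=onz(c,np.array([[388,315]])/1.5,.074)[0]; b2=onz(c,np.array([[389,160]])/1.5,.074)[0]
print("bow",b,"other",b2)
d=b2-b;print(np.linalg.norm(d),np.degrees(np.arctan2(d[1],d[0])))
q=onz(c,np.array([[332,96],[445,96],[440.5,347],[335,347]])/1.5,.04);print(q.round(4),q.mean(0))
e=q[0]-q[3];f=q[1]-q[2];print(np.degrees(np.arctan2(e[1],e[0])),np.degrees(np.arctan2(f[1],f[0])),np.linalg.norm(e),np.linalg.norm(q[0]-q[1]),np.linalg.norm(q[2]-q[3]))
print("shift to bow",b-s["ee_pos"], "in tool",r.T@(b-s["ee_pos"]))
```

```text
t 2.25 p [0.5489 0.1523 0.1303] yaw_y 11.93 z [-0.0048 -0.0013 -1.    ] F [-0.2  0.3  1.1] M [-0.04 -0.08  0.05] w 0.088 q [ 0.25  0.47  1.81 -0.    0.87  0.04]
bow [0.55296531 0.15159469 0.074     ] other [0.53815355 0.22128442 0.074     ]
0.07124638839861284 101.99901689118339
[[0.5053 0.2445 0.04  ]
 [0.559  0.2559 0.04  ]
 [0.5888 0.1281 0.04  ]
 [0.531  0.1156 0.04  ]] [0.54599945 0.1860368  0.04      ]
101.27038851984447 103.0956972534476 0.1314206375997186 0.05494202022470191 0.05912443751938757
shift to bow [ 0.00411373 -0.00074658 -0.05627976] in tool [-0.0015672   0.0041511   0.05626014]
```

Emit:
play_rows(hand=[-1,-1,-1,-1,-1], xyz=[[0.002,0,-0.02],[0.004,0,-0.045],[0.004,-0.0007,-0.065],[0.004,-0.0007,-0.075],[0.004,-0.0007,-0.075]], twist=[[0.07,-0.27,0],[0.07,-0.27,0],[0.07,-0.27,0],[0.07,-0.27,0],[0.07,-0.27,0]])

```text
time: 2.67
ee_pos: [0.5524, 0.1513, 0.0548]
tool_rot: [-0.001, 0.63, 0.777, -0.001]
wrist_force: [-0.9, 0.2, -0.7]
grip_width: 0.0879
```

Run:
```python
from h import *
st();c=ctrl.read_camera("wrist");c=ctrl.read_camera("wrist");st()
```

```text
t 2.67 p [0.5524 0.1513 0.0548] yaw_y 11.9 z [-1.6e-03 -4.0e-04 -1.0e+00] F [-0.9  0.2 -0.7] M [-0.06 -0.07 -0.02] w 0.0879 q [ 0.25  0.59  1.84 -0.    0.72  0.04]
t 2.77 p [0.5537 0.1517 0.0566] yaw_y 11.91 z [ 1.2e-03  3.0e-04 -1.0e+00] F [0.4 0.3 0.8] M [-0.   -0.15 -0.02] w 0.0881 q [0.25 0.59 1.83 0.   0.72 0.04]
```

Emit:
play_rows(hand=[1,1,1,1,1], xyz=[[0,0,-0.001],[0,0,-0.001],[0,0,-0.001],[0,0,-0.001],[0,0,-0.001]], twist=[[0,0,0],[0,0,0],[0,0,0],[0,0,0],[0,0,0]], squeeze=55)

```text
time: 3.18
ee_pos: [0.5539, 0.1518, 0.0561]
tool_rot: [0.001, 0.63, 0.777, 0.001]
wrist_force: [0.1, -0.5, -0.9]
grip_width: 0.0577
```

Emit:
play_rows(hand=[1,1,1,1,1], xyz=[[0,0,0],[0,0,0],[0,0,0],[0,0,0],[0,0,0]], twist=[[0,0,0],[0,0,0],[0,0,0],[0,0,0],[0,0,0]])

```text
time: 3.6
ee_pos: [0.5539, 0.1518, 0.056]
tool_rot: [0.001, 0.63, 0.777, 0.001]
wrist_force: [0.2, 0.3, 0.4]
grip_width: 0.0248
```

Run:
```python
from h import *
st()
```

```text
t 3.6 p [0.5539 0.1518 0.056 ] yaw_y 11.91 z [ 1.8e-03  5.0e-04 -1.0e+00] F [0.2 0.3 0.4] M [-0.04 -0.06  0.02] w 0.0248 q [0.25 0.59 1.83 0.   0.72 0.04]
```

Emit:
play_rows(hand=[1,1,1,1,1], xyz=[[0,0,0],[0,0,0],[0,0,0],[0,0,0],[0,0,0]], twist=[[0,0.1,0],[0,0.1,0],[0,0.1,0],[0,0.1,0],[0,0.1,0]])

```text
time: 4.02
ee_pos: [0.553, 0.1516, 0.0557]
tool_rot: [-0.001, 0.63, 0.777, -0.001]
wrist_force: [-3.1, -1.4, 0.8]
grip_width: 0.0099
```

Run:
```python
from h import *
st()
```

```text
t 4.02 p [0.553  0.1516 0.0557] yaw_y 11.92 z [-0.0017  0.     -1.    ] F [-3.1 -1.4  0.8] M [-0.13  0.59  0.01] w 0.0099 q [0.25 0.59 1.83 0.   0.72 0.04]
```

Emit:
play_rows(hand=[1,1,1,1,1], xyz=[[0,0,0.015],[0,0,0.035],[0,0,0.065],[0,0,0.095],[0,0,0.125]], twist=[[0,0,0],[0,0,0],[0,0,0],[0,0,0],[0,0,0]])

```text
time: 4.43
ee_pos: [0.5533, 0.1517, 0.182]
tool_rot: [-0.0, 0.63, 0.777, -0.0]
wrist_force: [1.0, -0.1, -0.0]
grip_width: 0.0095
```

Emit:
play_rows(hand=[1,1,1,1,1], xyz=[[0.002,-0.03,0],[0.004,-0.06,0],[0.007,-0.09,0],[0.01,-0.12,0],[0.012,-0.15,0]], twist=[[0,0,-3],[0,0,-6],[0,0,-9],[0,0,-12],[0,0,-15]])

```text
time: 4.85
ee_pos: [0.566, 0.0003, 0.1824]
tool_rot: [0.0, 0.727, 0.687, 0.001]
wrist_force: [0.7, 0.1, -0.2]
grip_width: 0.0095
```

Emit:
play_rows(hand=[1,1,1,1,1], xyz=[[0.003,-0.03,0],[0.006,-0.06,0],[0.009,-0.09,0],[0.012,-0.11,0],[0.012,-0.11,0]], twist=[[0,0,-3],[0,0,-6],[0,0,-9],[0,0,-12],[0,0,-15]])

```text
time: 5.27
ee_pos: [0.5792, -0.1135, 0.1828]
tool_rot: [0.002, 0.812, 0.584, 0.001]
wrist_force: [1.4, -0.3, -0.9]
grip_width: 0.0097
```

Run:
```python
from h import *
ctrl.read_camera("top")
s,r=st();c=ctrl.read_camera("wrist");np.savez("w2.npz",**{k:np.array(v) for k,v in c.items()})
cv2.imwrite("pics/w2.png",cv2.resize(c["img"][:,:,::-1],None,fx=1.5,fy=1.5,interpolation=cv2.INTER_CUBIC))
```

```text
t 5.32 p [ 0.5788 -0.112   0.1826] yaw_y -18.71 z [ 3.1e-03 -5.0e-04 -1.0e+00] F [-0.2  0.8  0.2] M [-0.07 -0.07 -0.  ] w 0.0098 q [-0.21  0.42  1.74  0.    0.98  0.12]
```

View pics/w2.png

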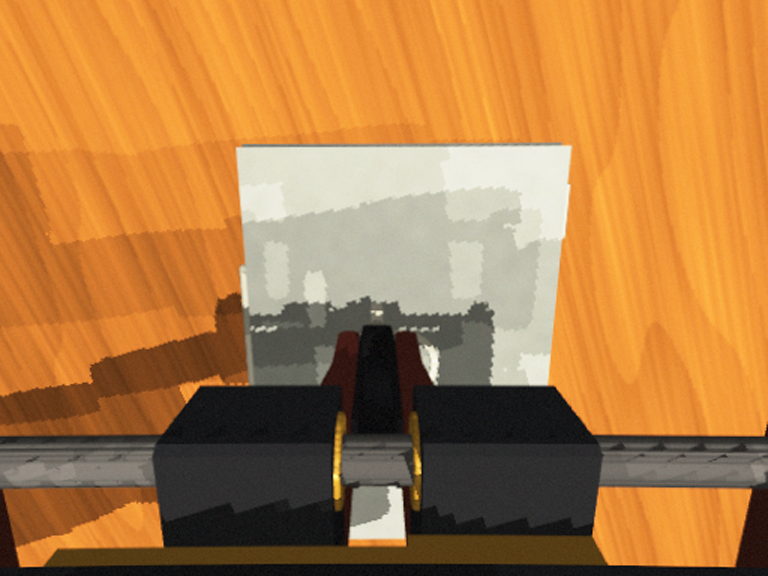

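The fingers hide the keyway from here; only an edge of the ring shows at (430,360). I move past it in -y so that it appears ahead of the fingers.

Emit:
play_rows(hand=[1,1,1,1,1], xyz=[[-0.006,-0.035,0],[-0.013,-0.07,0],[-0.02,-0.104,0],[-0.02,-0.104,0],[-0.02,-0.104,0]], twist=[[0,0,0],[0,0,0],[0,0,0],[0,0,0],[0,0,0]])

```text
time: 5.78
ee_pos: [0.5584, -0.2156, 0.1825]
tool_rot: [0.001, 0.811, 0.585, 0.001]
wrist_force: [0.2, 0.6, -0.6]
grip_width: 0.0098
```

Run:
```python
from h import *
ctrl.read_camera("scene");ctrl.read_camera("top")
s,r=st();c=ctrl.read_camera("wrist");np.savez("w3.npz",**{k:np.array(v) for k,v in c.items()})
cv2.imwrite("pics/w3.png",cv2.resize(c["img"][:,:,::-1],None,fx=1.5,fy=1.5,interpolation=cv2.INTER_CUBIC))
```

```text
t 5.88 p [ 0.5586 -0.2139  0.1824] yaw_y -18.29 z [ 2.5e-03  3.0e-04 -1.0e+00] F [ 0.2 -0.2 -0.5] M [-0.06 -0.04  0.02] w 0.0104 q [-0.39  0.43  1.72  0.    0.98 -0.07]
```

View pics/w3.png

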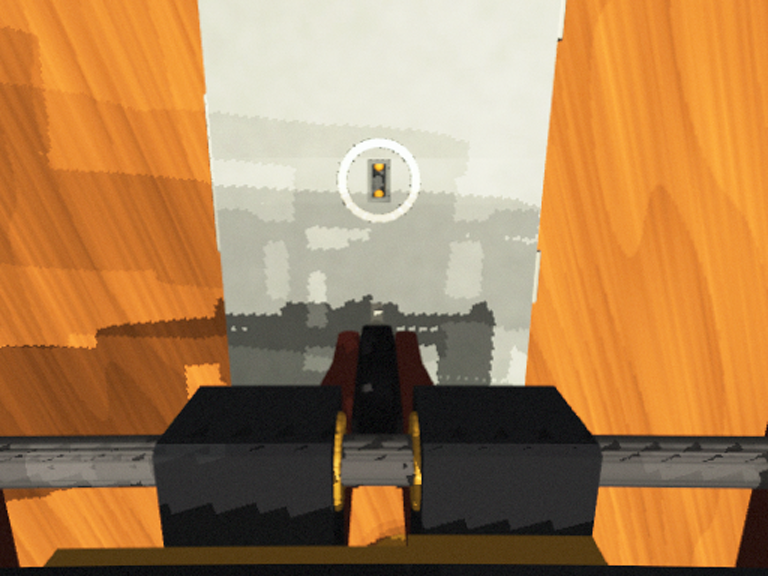

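The keyway centre is at (379,180.5), with the ring round it at 338–419 × 139–222. The key's bit edge peeks out at (377,313).

Run:
```python
from h import *
c=dict(np.load("w3.npz"));s,r=st()
k=onz(c,np.array([[379,180.5]])/1.5,.09)[0];rg=onz(c,np.array([[338.5,180.5],[419,180.5],[378.5,139],[378.5,222]])/1.5,.09)
print("keyway",k,"ring",rg.mean(0),np.linalg.norm(rg[0]-rg[1]),np.linalg.norm(rg[2]-rg[3]))
q=onz(c,np.array([[378,158],[380,203]])/1.5,.09);d=q[0]-q[1];print("slot yaw",np.degrees(np.arctan2(d[1],d[0])),np.linalg.norm(d))
for a in ([[203,60],[217,260]],[[562,60],[540,260]]):
    q=onz(c,np.array(a)/1.5,.09);d=q[0]-q[1];print("edge yaw",np.degrees(np.arctan2(d[1],d[0])))
P=lambda v:(proj(c,[s["ee_pos"]+r@np.array(v)])*1.5).round(1)
for v in ([.007,0,.0445],[.007,0,.033],[.0032,0,.0467],[.008,0,.0157],[.008,0,.0117],[0.01,0,0]):print(v,P(v))
tip=s["ee_pos"]+r@np.array([0,0,.0467]);print("tip",tip,"shift",k-tip)
# lid edges from colour at sub-pixel: print transitions
im=cv2.cvtColor(c["img"],cv2.COLOR_RGB2HSV)[:,:,1]
L=[];Rr=[]
for row in range(15,160,12):
    x=np.where(im[row]<70)[0];L.append([x.min(),row]);Rr.append([x.max(),row])
for E in (L,Rr):
    q=onz(c,E,.09)[:,:2];vx,vy,x0,y0=cv2.fitLine(q.astype(np.float32),cv2.DIST_HUBER,0,.001,.001).ravel();a=np.degrees(np.arctan2(vy,vx))
    print("fit",a, "dist to keyway",abs((k[0]-x0)*vy-(k[1]-y0)*vx))
```

```text
t 5.93 p [ 0.5587 -0.2135  0.1824] yaw_y -18.25 z [ 2.4e-03  2.0e-04 -1.0e+00] F [ 0.3 -0.1 -1.1] M [-0.06 -0.05  0.02] w 0.0095 q [-0.39  0.43  1.72  0.    0.99 -0.07]
keyway [ 0.57886659 -0.15833069  0.09      ] ring [ 0.57860577 -0.15851006  0.09      ] 0.04179410429300159 0.04206511924260825
slot yaw 74.4217445016337 0.022825672013487598
edge yaw 70.41107368158241
edge yaw 70.95295354414762
[0.007, 0, 0.0445] [[375.9 303. ]]
[0.007, 0, 0.033] [[375.9 311. ]]
[0.0032, 0, 0.0467] [[375.9 309.5]]
[0.008, 0, 0.0157] [[375.9 322.4]]
[0.008, 0, 0.0117] [[375.9 325.9]]
[0.01, 0, 0] [[375.9 331.9]]
tip [ 0.55882613 -0.21350823  0.13572856] shift [ 0.02004046  0.05517754 -0.04572856]
fit 70.5931 dist to keyway 0.08657005600599557
fit 71.32234 dist to keyway 0.0844249013231087
```

Emit:
play_rows(hand=[1,1,1,1,1], xyz=[[0.01,0.028,0],[0.02,0.055,0],[0.02,0.055,-0.015],[0.02,0.055,-0.03],[0.02,0.055,-0.038]], twist=[[0,0.1,-0.5],[0,0.1,-0.5],[0,0.1,-0.5],[0,0.1,-0.5],[0,0.1,-0.5]], squeeze=60)

```text
time: 6.35
ee_pos: [0.5785, -0.1561, 0.1431]
tool_rot: [-0.001, 0.812, 0.584, -0.0]
wrist_force: [-0.3, 0.2, -1.1]
grip_width: 0.0097
```

Run:
```python
from h import *
ctrl.read_camera("scene");ctrl.read_camera("top")
c=ctrl.read_camera("wrist");s,r=st();tip=s["ee_pos"]+r@np.array([0,0,.0467]);print("tip",tip,"shift",np.array([.5787,-.1584,.09])-tip)
```

```text
t 6.5 p [ 0.5784 -0.1576  0.1439] yaw_y -18.68 z [-7.e-04  7.e-04 -1.e+00] F [-0.   0.1 -0.3] M [-0.07 -0.04 -0.01] w 0.0099 q [-0.29  0.48  1.74  0.    0.92  0.04]
tip [ 0.57839414 -0.15756338  0.09724171] shift [ 0.00030586 -0.00083662 -0.00724171]
```

Emit:
play_rows(hand=[1,1,1,1,1], xyz=[[0.0003,-0.0008,-0.003],[0.0003,-0.0008,-0.006],[0.0003,-0.0008,-0.008],[0.0003,-0.0008,-0.01],[0.0003,-0.0008,-0.011]], twist=[[0,0,0],[0,0,0],[0,0,0],[0,0,0],[0,0,0]])

```text
time: 6.92
ee_pos: [0.5786, -0.1586, 0.1329]
tool_rot: [-0.0, 0.813, 0.583, -0.0]
wrist_force: [-0.1, -0.2, -1.0]
grip_width: 0.0094
```

Run:
```python
from h import *
st()
```

```text
t 6.92 p [ 0.5786 -0.1586  0.1329] yaw_y -18.69 z [-7.e-04  6.e-04 -1.e+00] F [-0.1 -0.2 -1. ] M [-0.01 -0.05  0.02] w 0.0094 q [-0.29  0.5   1.75  0.    0.9   0.04]
```

Emit:
play_rows(hand=[1,1,1,1], xyz=[[0,0,-0.002],[0,0,-0.003],[0,0,-0.004],[0,0,-0.004]], twist=[[0,0,0],[0,0,0],[0,0,0],[0,0,0]])

```text
time: 7.25
ee_pos: [0.579, -0.1589, 0.1299]
tool_rot: [-0.0, 0.813, 0.583, 0.0]
wrist_force: [-3.5, -0.3, 8.1]
grip_width: 0.0095
```

Run:
```python
from h import *
st()
```

```text
t 7.25 p [ 0.579  -0.1589  0.1299] yaw_y -18.69 z [ 0.e+00  1.e-04 -1.e+00] F [-3.5 -0.3  8.1] M [-0.11  0.5   0.08] w 0.0095 q [-0.29  0.51  1.75  0.    0.89  0.04]
```

Emit:
play_rows(hand=[1,1,1,1,1], xyz=[[0.0005,0.003,0],[0.0007,0.0035,0],[-0.0015,-0.003,0],[-0.0017,-0.0035,0],[-0.0005,0,-0.0005]], twist=[[0,0,0],[0,0,0],[0,0,0],[0,0,0],[0,0,0]])

```text
time: 7.67
ee_pos: [0.5785, -0.1592, 0.1295]
tool_rot: [-0.0, 0.813, 0.582, 0.0]
wrist_force: [-0.9, -2.1, 5.5]
grip_width: 0.0096
```

Run:
```python
from h import *
st()
```

```text
t 7.67 p [ 0.5785 -0.1592  0.1295] yaw_y -18.75 z [ 6.e-04  6.e-04 -1.e+00] F [-0.9 -2.1  5.5] M [-0.51  0.16 -0.04] w 0.0096 q [-0.29  0.51  1.75  0.    0.89  0.04]
```

Emit:
play_rows(hand=[1,1,1,1,1], xyz=[[0.0013,0.004,-0.0005],[0.0013,0.004,-0.0005],[-0.0013,-0.004,-0.0005],[-0.0013,-0.004,-0.0005],[0,0.0003,-0.001]], twist=[[0,0,0],[0,0,0],[0,0,0],[0,0,0],[0,0,0]])

```text
time: 8.08
ee_pos: [0.5786, -0.1593, 0.1287]
tool_rot: [0.0, 0.813, 0.582, 0.001]
wrist_force: [-0.6, -3.7, 2.4]
grip_width: 0.0094
```

Emit:
play_rows(hand=[1,1,1,1,1], xyz=[[0.0013,0.004,-0.0005],[0.0013,0.004,-0.0005],[-0.0013,-0.004,-0.0005],[-0.0013,-0.004,-0.0005],[0,0.0003,-0.001]], twist=[[0,0,0],[0,0,0],[0,0,0],[0,0,0],[0,0,0]])

```text
time: 8.5
ee_pos: [0.5785, -0.1594, 0.1275]
tool_rot: [0.0, 0.813, 0.582, 0.001]
wrist_force: [-1.8, -2.5, 2.7]
grip_width: 0.0097
```

Emit:
play_rows(hand=[1,1,1,1,1], xyz=[[0.0013,0.004,-0.0005],[0.0013,0.004,-0.0005],[-0.0013,-0.004,-0.0005],[-0.0013,-0.004,-0.0005],[0,0.0003,-0.001]], twist=[[0,0,0],[0,0,0],[0,0,0],[0,0,0],[0,0,0]])

```text
time: 8.92
ee_pos: [0.5785, -0.1593, 0.1265]
tool_rot: [0.0, 0.813, 0.582, 0.001]
wrist_force: [-1.8, -4.3, 3.0]
grip_width: 0.0096
```

Run:
```python
from h import *
st()
```

```text
t 8.92 p [ 0.5785 -0.1593  0.1265] yaw_y -18.87 z [ 0.0015  0.0011 -1.    ] F [-1.8 -4.3  3. ] M [-1.22  0.24 -0.02] w 0.0096 q [-0.29  0.51  1.75  0.    0.88  0.04]
```

Emit:
play_rows(hand=[1,1,1,1,1], xyz=[[0.0013,0.0045,-0.0005],[0.0013,0.0045,-0.001],[-0.0013,-0.0035,-0.001],[-0.0013,-0.0035,-0.001],[0,0.0008,-0.0015]], twist=[[-0.06,0.09,0.1],[-0.06,0.09,0.1],[-0.06,0.09,0.1],[-0.06,0.09,0.1],[-0.06,0.09,0.1]])

```text
time: 9.33
ee_pos: [0.5785, -0.1587, 0.1249]
tool_rot: [-0.0, 0.813, 0.582, 0.0]
wrist_force: [-0.4, -4.1, 2.2]
grip_width: 0.0096
```

Emit:
play_rows(hand=[1,1,1,1,1], xyz=[[0.0013,0.0045,-0.0005],[0.0013,0.0045,-0.001],[-0.0013,-0.0035,-0.001],[-0.0013,-0.0035,-0.001],[0,0.0008,-0.0015]], twist=[[-0.03,0.03,0],[-0.03,0.03,0],[-0.03,0.03,0],[-0.03,0.03,0],[-0.03,0.03,0]])

```text
time: 9.75
ee_pos: [0.5783, -0.1581, 0.1231]
tool_rot: [-0.0, 0.813, 0.582, -0.0]
wrist_force: [-0.4, -4.2, 2.9]
grip_width: 0.0099
```

Emit:
play_rows(hand=[1,1,1,1,1], xyz=[[0.0013,0.0045,-0.0005],[0.0013,0.0045,-0.001],[-0.0013,-0.0035,-0.001],[-0.0013,-0.0035,-0.001],[0,0.0008,-0.0015]], twist=[[-0.03,0.03,0],[-0.03,0.03,0],[-0.03,0.03,0],[-0.03,0.03,0],[-0.03,0.03,0]])

```text
time: 10.17
ee_pos: [0.5781, -0.1575, 0.1213]
tool_rot: [-0.0, 0.813, 0.582, -0.001]
wrist_force: [-1.4, -6.3, 3.4]
grip_width: 0.01
```

Run:
```python
from h import *
st()
```

```text
t 10.17 p [ 0.5781 -0.1575  0.1213] yaw_y -18.87 z [-1.4e-03 -4.0e-04 -1.0e+00] F [-1.4 -6.3  3.4] M [-1.67  0.3  -0.03] w 0.01 q [-0.29  0.52  1.75 -0.    0.87  0.04]
```

Emit:
play_rows(hand=[1,1,1,1,1], xyz=[[0,-0.0013,0],[0.0005,-0.0013,-0.001],[0.0005,-0.0013,-0.002],[0.0005,-0.0013,-0.003],[0.0005,-0.0013,-0.004]], twist=[[0,-0.06,0.1],[0,-0.06,0.1],[0,-0.06,0.1],[0,-0.06,0.1],[0,-0.06,0.1]])

```text
time: 10.58
ee_pos: [0.5783, -0.1586, 0.1169]
tool_rot: [-0.0, 0.813, 0.582, -0.0]
wrist_force: [0.4, -0.1, 0.1]
grip_width: 0.0095
```

Run:
```python
from h import *
st();c=ctrl.read_camera("scene")
p=proj(c,[[.5787,-.1584,.12]])[0].astype(int);print(p)
cr=c["img"][p[1]-45:p[1]+45,p[0]-60:p[0]+60,::-1];cv2.imwrite("pics/s4.png",cv2.resize(cr,None,fx=6,fy=6,interpolation=cv2.INTER_CUBIC))
```

```text
t 10.58 p [ 0.5783 -0.1586  0.1169] yaw_y -18.77 z [-9.e-04 -2.e-04 -1.e+00] F [ 0.4 -0.1  0.1] M [-0.04 -0.01 -0.04] w 0.0095 q [-0.29  0.52  1.75 -0.    0.87  0.04]
[231 161]
```

View pics/s4.png

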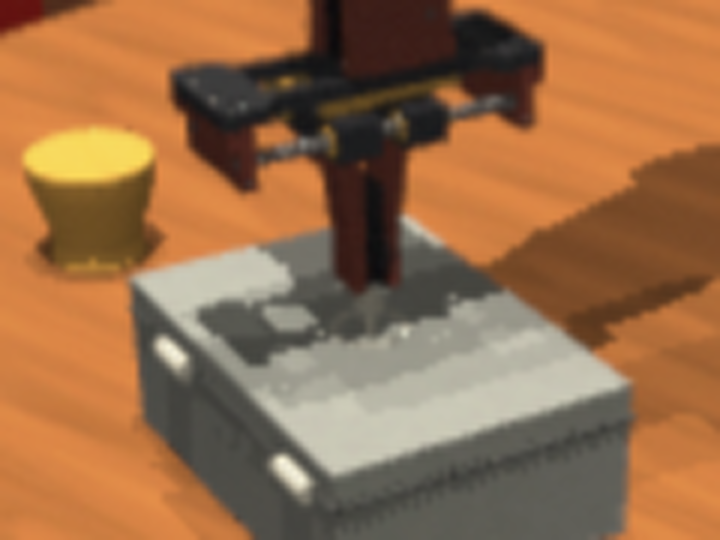

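The crop shows the key upright under the fingers in the keyway at about (372,310). There is no force on it, so it is past the pins and I press on down.

Emit:
play_rows(hand=[1,1,1,1,1], xyz=[[0,0,-0.003],[0,0,-0.006],[0,0,-0.008],[0,0,-0.01],[0,0,-0.0115]], twist=[[0,0,0],[0,0,0],[0,0,0],[0,0,0],[0,0,0]])

```text
time: 11.05
ee_pos: [0.5782, -0.1586, 0.1049]
tool_rot: [-0.0, 0.813, 0.582, -0.001]
wrist_force: [-0.2, 0.9, 6.6]
grip_width: 0.01
```

Run:
```python
from h import *
st()
```

```text
t 11.05 p [ 0.5782 -0.1586  0.1049] yaw_y -18.77 z [-0.0014 -0.     -1.    ] F [-0.2  0.9  6.6] M [ 0.01 -0.03  0.02] w 0.01 q [-0.29  0.54  1.76 -0.    0.84  0.04]
```

Emit:
play_rows(hand=[1,1,1], xyz=[[0,0,-0.001],[0,0,-0.001],[0,0,-0.001]], twist=[[0,-0.06,0],[0,-0.06,0],[0,-0.06,0]])

```text
time: 11.3
ee_pos: [0.5782, -0.1586, 0.1049]
tool_rot: [-0.0, 0.813, 0.582, -0.0]
wrist_force: [-3.4, 1.0, 8.5]
grip_width: 0.0096
```

Run:
```python
from h import *
st()
```

```text
t 11.3 p [ 0.5782 -0.1586  0.1049] yaw_y -18.77 z [-2.e-04 -1.e-04 -1.e+00] F [-3.4  1.   8.5] M [ 0.11  0.55 -0.03] w 0.0096 q [-0.29  0.54  1.76 -0.    0.84  0.04]
```

The key is home: there is a firm stop at TCP z 0.1049, where about 0.1057 was expected. Now I turn it clockwise.

Emit:
play_rows(hand=[1,1,1,1,1], xyz=[[0,0,-0.0005],[0,0,-0.0005],[0,0,-0.0005],[0,0,-0.0005],[0,0,-0.0005]], twist=[[0,0,-5],[0,0,-10],[0,0,-15],[0,0,-20],[0,0,-25]])

```text
time: 11.72
ee_pos: [0.578, -0.1583, 0.1049]
tool_rot: [-0.0, 0.921, 0.391, -0.0]
wrist_force: [-3.2, 2.7, 5.5]
grip_width: 0.0096
```

Run:
```python
from h import *
st()
```

```text
t 11.72 p [ 0.578  -0.1583  0.1049] yaw_y -44.01 z [-6.e-04  5.e-04 -1.e+00] F [-3.2  2.7  5.5] M [0.44 0.45 0.09] w 0.0096 q [-0.29  0.54  1.76  0.    0.84  0.48]
```

Emit:
play_rows(hand=[1,1,1,1,1], xyz=[[0,0,-0.0005],[0,0,-0.0005],[0,0,-0.0005],[0,0,-0.0005],[0,0,-0.0005]], twist=[[0,0,-6],[0,0,-12],[0,0,-18],[0,0,-24],[0,0,-30]])

```text
time: 12.13
ee_pos: [0.5779, -0.158, 0.1049]
tool_rot: [-0.001, 0.991, 0.137, -0.0]
wrist_force: [-1.4, 2.4, 5.5]
grip_width: 0.0095
```

Emit:
play_rows(hand=[1,1,1,1,1], xyz=[[0,0,-0.0005],[0,0,-0.0005],[0,0,-0.0005],[0,0,-0.0005],[0,0,-0.0005]], twist=[[0,0,-6],[0,0,-12],[0,0,-18],[0,0,-24],[0,0,-30]])

```text
time: 12.55
ee_pos: [0.5777, -0.1577, 0.1049]
tool_rot: [-0.001, 0.992, -0.127, -0.0]
wrist_force: [-2.4, 3.1, 5.0]
grip_width: 0.0097
```

Run:
```python
from h import *
st()
```

```text
t 12.55 p [ 0.5777 -0.1577  0.1049] yaw_y -104.57 z [-2.0e-04  1.6e-03 -1.0e+00] F [-2.4  3.1  5. ] M [0.31 0.35 0.2 ] w 0.0097 q [-0.29  0.54  1.76  0.    0.84  1.54]
```

Emit:
play_rows(hand=[1,1,1,1,1], xyz=[[0.0002,-0.0003,-0.0005],[0.0004,-0.0006,-0.0005],[0.0004,-0.0006,-0.0005],[0.0004,-0.0006,-0.0005],[0.0004,-0.0006,-0.0005]], twist=[[0.08,0,-5],[0.08,0,-10],[0.08,0,-14],[0.08,0,-16],[0.08,0,-16]])

```text
time: 12.97
ee_pos: [0.5778, -0.1577, 0.1049]
tool_rot: [-0.002, 0.964, -0.264, -0.001]
wrist_force: [-2.8, 3.6, 6.1]
grip_width: 0.0098
```

Run:
```python
from h import *
st()
```

```text
t 12.97 p [ 0.5778 -0.1577  0.1049] yaw_y -120.67 z [-3.0e-04  3.7e-03 -1.0e+00] F [-2.8  3.6  6.1] M [0.58 0.55 0.09] w 0.0098 q [-0.29  0.54  1.76  0.    0.84  1.81]
```

Emit:
play_rows(hand=[1,1,1,1,1], xyz=[[0.0002,-0.0003,-0.0005],[0.0002,-0.0003,-0.0005],[0.0002,-0.0003,-0.0005],[0.0002,-0.0003,-0.0005],[0.0002,-0.0003,-0.0005]], twist=[[-0.2,0,-2],[-0.2,0,-4],[-0.2,0,-6],[-0.2,0,-6],[-0.2,0,-6]])

```text
time: 13.38
ee_pos: [0.5778, -0.1576, 0.1049]
tool_rot: [-0.0, 0.949, -0.314, -0.0]
wrist_force: [-2.9, 2.9, 5.7]
grip_width: 0.0094
```

Run:
```python
from h import *
st();c=ctrl.read_camera("scene");st();ctrl.read_camera("top");st()
p=np.array([231,161])
cr=c["img"][p[1]-25:p[1]+35,p[0]-40:p[0]+40,::-1];cv2.imwrite("pics/s5.png",cv2.resize(cr,None,fx=9,fy=9,interpolation=cv2.INTER_CUBIC))
```

```text
t 13.38 p [ 0.5778 -0.1576  0.1049] yaw_y -126.64 z [-7.e-04  7.e-04 -1.e+00] F [-2.9  2.9  5.7] M [0.61 0.58 0.29] w 0.0094 q [-0.29  0.54  1.76  0.    0.84  1.92]
t 13.43 p [ 0.5777 -0.1576  0.1049] yaw_y -126.64 z [-8.e-04  8.e-04 -1.e+00] F [-1.7  1.7  5.6] M [0.57 0.54 0.29] w 0.0099 q [-0.29  0.54  1.76  0.    0.84  1.92]
t 13.48 p [ 0.5778 -0.1576  0.1049] yaw_y -126.64 z [-7.e-04  7.e-04 -1.e+00] F [-2.   2.6  6. ] M [0.61 0.61 0.28] w 0.0098 q [-0.29  0.54  1.76  0.    0.84  1.92]
```

View pics/s5.png

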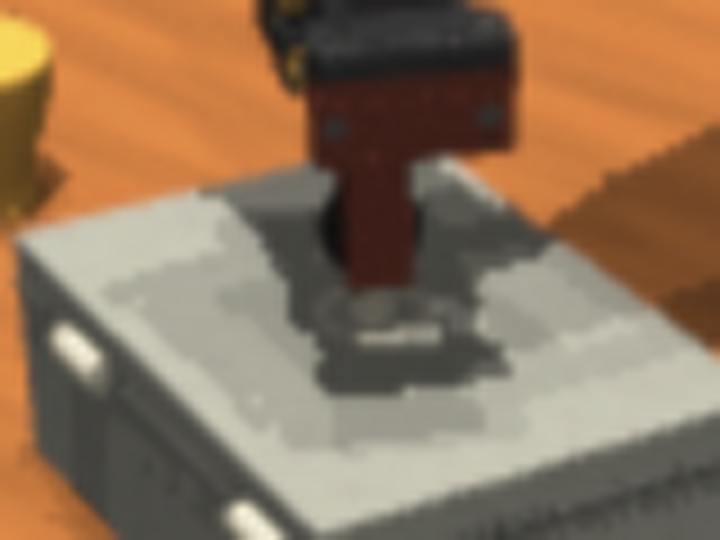

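The bow is held upright between the fingers at about (370,230) with its shoulder on the ring. The tool has turned 107.9°. Its yaw torque has risen to about 0.28 N m, well above the 0.12 N m spring, so the plug is at its stop. I hand in.

Run:
```python
from h import *
st();print(ctrl.finish_job());st()
```

```text
t 13.48 p [ 0.5778 -0.1576  0.1049] yaw_y -126.64 z [-7.e-04  7.e-04 -1.e+00] F [-2.   2.6  6. ] M [0.61 0.61 0.28] w 0.0098 q [-0.29  0.54  1.76  0.    0.84  1.92]
the job is handed in; nothing more can be done
None
the job is handed in; nothing more can be done
```

I lifted the round-bow key from the block, worked it past the sticky pins until its shoulder met the lid, and turned it clockwise. I handed the job in at 13.5 s, still gripping it. No verdict was reported.

- **Key home:** it came to a firm stop at TCP height 0.1049 m, against about 0.1057 m expected for fully home. It was still pressed down at about 6 N at the end.
- **Turn:** the tool turned 107.9°. Even after the most play the key can have (0.25 rad), that leaves the plug past the 1.3 rad required. The torque of about 0.28 N m is more than the spring alone gives, so the plug is probably at its stop. I could not read the plug angle directly.
- **Grip:** the fingers are closed at 9.8 mm on the 10 mm bow with a 60 N grip setting, and the tool is within 0.001 rad of vertical. The key looked upright in the last picture.
- **Bystanders:** I saw no contact with the other key, jar, mug or mortar, but I did not re-measure them after the move.
- **Disagreement:** the TCP ended about 1 mm from the keyway centre I had measured, with 2 to 3 N of sideways force. That is within the 5 mm tolerance.

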